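Present a plate over the end of the ledge

ROBOT

A 6-joint arm with a two-finger parallel gripper is mounted at the origin on a cart in front of the work surface, level with it; the furniture and walls round the work are solid. World frame = base frame: x ahead of the robot, y to its left, z up, the work surface at z = 0. Lengths are in m, angles in rad, forces in N, time in s.
With the tool pointing down it reaches from about 0.25 to 0.775 m from the base axis. Payload 4 kg.
Tool frame: the origin (TCP) lies at the very end of the fingers, on their centre line; the grasp point (between the pads) lies 19 mm behind it; z points along the fingers, y is the line along which they close (so a half turn about z gives the same grasp; the last joint's range is limited). The gripper opens to 94 mm and grips with 3 to 60 N. Pads are 16 mm wide; open, the fingers measure 119 mm over their backs; the gripper's body (75 mm by 177 mm) begins 78 mm behind the grasp point.
Start: joints at [1.084, 0.087, 1.371, -0, 1.684, -0.103], TCP at [0.206, 0.51, 0.206] pointing down, gripper open.
Joint ranges: [-3.1, 3.1], [-0.76, 2.03], [0.27, 2.55], [-1.08, 4.22], [0.17, 2.65], [-2.57, 2.57]. Speed limits (rad/s): [2.79, 2.79, 3.14, 3.14, 3.14, 3.14].

INTERFACE

Orientations are given as [roll, pitch, yaw] about the fixed x, y, z axes, in that order (R = Rz(yaw) Ry(pitch) Rx(roll)).
In Python, from bench import robot, vision gives the robot as it stands.
- The arm moves only by the shell command python3 -m crank 'ROWS'. ROWS is JSON, a list of rows, each a list of 3 entries, a list of its own where there are three numbers: the closure, from 0 (fully open) to 1 (shut), then the shift along the tool's x, y, z in m, then the turn, a rotation vector about the tool's x, y, z in degrees. A call has 1 to 8 rows; each row shifts and turns the commanded pose from where the row before left it, along the tool's axes as they then stand; what a row does not reach is not made up. A row lasts 1/10 s, in which the tool goes at most 50 mm and 8.59 degrees, less where a joint would pass 70% of its speed; a pose out of reach is approached as far as the arm can. A call with a gripper value outside its range is refused whole. The fingers move at their own pace and stop on an object; the grip force is fixed at half the most. Time passes only in rows, so rows that do not move let the fingers close. It gives the time, the measured TCP pose, the force, the opening and the grip force at its end, in the units of the state.
- robot.get_obs(): the state, without advancing time (a new reading comes with each control period).
- vision.snapshot(name): name is "side" or "top" or "wrist"; returns a dict with "color" (384x512x3 uint8, red, green, blue), "z_map" (384x512 float32, m along the optical axis (not along the pixel's ray), 0 where there is no reading), "fx", "fy", "cx", "cy" (pixels), "dist" ([k1, k2, p1, p2, k3] as OpenCV has them; the pictures are not rectified), "R" (3x3) and "t" (3): a world point X has camera coordinates R X + t. Camera axes: x right, y down, z forward; pixel columns grow to the right and rows downward; lengths in m; the calibration is good to about 2 mm. A picture is of the moment at which its call begins.
- robot.close_job(): hands the job in; it is judged then, once.
The state is a dict: "time": time; "joint_positions": joint angles; "qvel": joint speeds; "joint_torque": joint torques, N m; "tool_pos": TCP position; "ee_rot": TCP orientation; "wrist_force": force on the tool from outside, world axes, zero at the start; "wrist_torque": the same for the moment, N m; "width": finger opening in m; "finger_force": force on a finger pad.
Only numpy, scipy, OpenCV 4.12 (cv2) and the standard library are available. Lean on these libraries where they do the work, as an engineer would, in place of code of your own. Each camera call takes 0.05 s, during which the arm holds its last target. There are 200 camera calls.

TASK

The oblong plate lies askew on the raised ledge. Using only pushes with the fingers, never gripping or lifting it, first push it back until its long edge lies flush along the ledge's back fence, then slide it along the fence until its end sticks out about 30 mm past the open end of the ledge, so that the next person can take it by its edge. Leave it lying flat and flush against the fence, and leave everything else where it is.

Things in the scene. Friction and masses are not known exactly. Their poses are not given: they have to be found in the camera images.
- ledge: Fixed dark steel ledge on two legs: deck 120 mm deep (x), 320 mm long (y), top 40 mm above the bench. Back fence at x = +50 to +60 mm, 16 mm above the deck. Lip 10 mm high closes the -y end (y = -160 to -150 mm); the +y end (robot's left) and the front are open. Origin: under the deck's middle at bench height; z up, +x away from the robot to the fence. Yaw up to 0.4 rad.
- ledge_end (a point): Point on the middle of the ledge's open end, at the level of the deck's top (ledge x = 0, y = +160 mm, z = 40 mm). Axes as the ledge's.
- plate: The work: loose oblong aluminium plate, 60 mm (x) by 130 mm (y) by 7 mm thick, 0.10 to 0.20 kg, a 6 mm hole near each end. Starts lying on the deck, clear of fence and lip. Origin: centre of its underside; +y along its length to the ledge's open end, z up. Flush with the fence its origin is at ledge x = +20 mm. It stops where the push stops.
- plate_tip (a point): Middle of the plate's leading end face (plate x = 0, y = +65 mm, half the thickness up). Axes as the plate's. Its y in the ledge_end frame is the overhang, 30 mm wanted.
- spare_plate: Bystander: a loose square aluminium plate 90 x 90 x 7 mm lying on the bench, right of the ledge. Origin: centre of its underside.
- screwdriver: Bystander: a loose screwdriver with yellow handle, 178 mm long, 30 mm high, lying on the bench in front of the ledge. Origin: centre of its underside.
- spacer: Bystander: a loose upright aluminium spacer post, 25 mm across, 71 mm tall, on the bench behind the fence. Origin: centre of its underside.
- heatsink: Bystander: a loose finned aluminium heat sink, 90 x 50 x 34 mm, on the bench behind the fence. Origin: centre of its underside.
- coil: Bystander: a loose upright copper coil on a bobbin, 46 mm across, 97 mm tall, at the far left of the bench. Origin: centre of its underside.
- board: Bystander: a loose green circuit board with parts on it, 45 x 70 x 17 mm, on the bench left of the vice. Origin: centre of its underside.
Not all that is in view belongs to the job. Leave any green look-alike of the plate alone.

How it is judged:
On the way:
1. the plate lies flush along the back fence (within 5 mm and 0.07 rad) before its end passes the end of the ledge (x of plate in the frame of ledge above 0.015 m and angle between the y axis of plate and the y axis of ledge, either way round below 0.07 rad and y of plate_tip in the frame of ledge_end below 0 m and z of plate in the frame of ledge below 0.046 m), for 0.2 s.
At the end, for the whole second after the job is handed in: The plate lies at rest and flat on the deck, flush along the fence (within 5 mm and 0.06 rad), its leading end 20 to 40 mm past the open end of the ledge (y of plate_tip in the frame of ledge_end between 0.02 and 0.04 m and x of plate in the frame of ledge between 0.015 and 0.023 m and angle between the y axis of plate and the y axis of ledge, either way round below 0.06 rad and z of plate in the frame of ledge between 0.037 and 0.043 m and angle between plate's own z axis and vertical below 0.04 rad and linear speed of plate below 0.01 m/s); the robot touches nothing.
It fails at once if the plate is lifted off the ledge (more than 12 mm) (z of plate in the frame of ledge above 0.052 m).
It fails at once if the plate is tipped up (angle between plate's own z axis and vertical above 0.3 rad).
It fails at once if another loose thing (square plate, screwdriver, spacer, heat sink, coil, circuit board) is moved more than 20 mm (distance of any of spare_plate, screwdriver, spacer, heatsink, coil, board from where it was at the start of the episode above 0.02 m).
It also fails if it takes over 54 s, if anything falls off the work surface, if the arm or the gripper's body presses on something with over 40 N, if the wrist force passes 120 N, or if a joint passes its speed limit or range.

## Working session

There is one attempt and no reset: what is moved stays moved. The work goes in short steps, Python scripts to look and compute and a shell command to move; the robot and the scene stay as the last step left them, time stands still between calls to the robot, and variables do not carry over. Pictures are saved under pics/ and viewed, at most 10 in all, crops included, and the job is handed in when it is done.

```bash
ls; mkdir -p pics
cat > h.py <<'E'
import numpy as np, cv2, pickle
from bench import robot, vision
def snap(name):
    s=vision.snapshot(name); pickle.dump(s,open(f'/tmp/{name}.pkl','wb')); return s
def load(name): return pickle.load(open(f'/tmp/{name}.pkl','rb'))
def ray(s,px):
    K=np.array([[s['fx'],0,s['cx']],[0,s['fy'],s['cy']],[0,0,1.]])
    n=cv2.undistortPoints(np.array(px,float).reshape(-1,1,2),K,np.array(s['dist'],float)).reshape(-1,2)
    return np.c_[n,np.ones(len(n))]@np.array(s['R']), -np.array(s['R']).T@np.array(s['t'])
def onz(s,px,z):
    d,c=ray(s,px); return c+d*((z-c[2])/d[:,2])[:,None]
def deep(s,px):
    d,c=ray(s,px); zz=np.array([np.median(s['z_map'][int(v)-1:int(v)+2,int(u)-1:int(u)+2]) for u,v in px]); return c+d*zz[:,None]
def save(s,f,k=1.5,crop=None):
    im=s['color'][...,::-1]
    if crop: im=im[crop[1]:crop[3],crop[0]:crop[2]]
    cv2.imwrite(f'pics/{f}.png',cv2.resize(im,None,fx=k,fy=k,interpolation=cv2.INTER_CUBIC))
E
python3 -c "
from h import *
save(snap('top'),'top1'); save(snap('side'),'side1'); o=robot.get_obs();print(o)"
```

```text
pics
{'time': 0.1, 'joint_positions': array([ 1.08389766e+00,  8.78831482e-02,  1.37208938e+00, -1.89624288e-05,
        1.68362478e+00, -1.03131068e-01]), 'qvel': array([ 0.00129284, -0.00318246, -0.00216191, -0.00065752, -0.00134822,
       -0.00142337]), 'joint_torque': array([ 2.13707382e-03, -3.41249442e+01, -3.03302550e+01,  7.18782563e-02,
        3.04413191e-02, -1.05852380e-04]), 'tool_pos': array([0.20571977, 0.50953751, 0.20442709]), 'ee_rot': array([-3.13959672e+00, -1.87629257e-04,  2.75782275e+00]), 'wrist_force': array([-0.02267506,  0.63368843,  0.81465934]), 'wrist_torque': array([-0.05006488, -0.00302486,  0.01772953]), 'finger_force': 0.0, 'width': 0.09403168791211804}
```

View pics/top1.png

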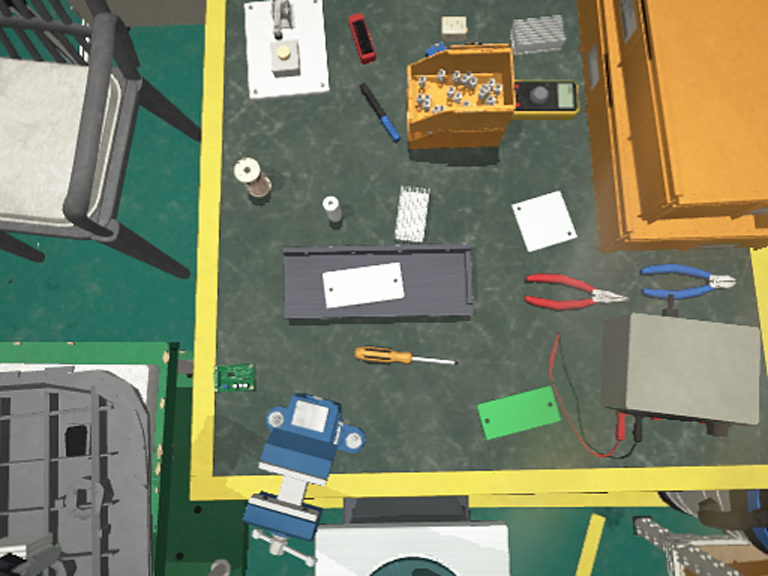

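View pics/side1.png

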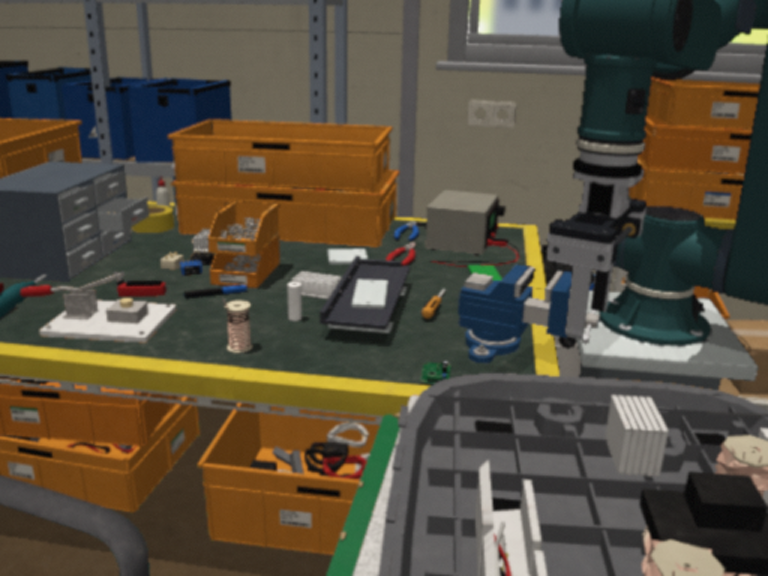

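The top view shows the ledge at px (285–472, 246–320), /1.5 in raw pixels. The white oblong plate on it is at (363,285). The green look-alike is on the bench at (518,413), and the white square spare plate is at (545,220). The target is the aluminium oblong on the deck, which has holes at both ends.

```bash
cat > meas.py <<'E'
from h import *
def measure(s,show=True):
    hsv=cv2.cvtColor(s['color'],cv2.COLOR_RGB2HSV)
    m=((hsv[...,2]>150)&(hsv[...,1]<50)).astype(np.uint8)
    out=[]
    for c in cv2.findContours(m,0,cv2.CHAIN_APPROX_NONE)[0]:
        if cv2.contourArea(c)<150: continue
        w=onz(s,c.reshape(-1,2).astype(float),.047)
        r=cv2.minAreaRect((w[:,:2]*1000).astype(np.float32))
        a,b=sorted(r[1])
        if 45<a<75 and 110<b<150: 
            box=cv2.boxPoints(r)/1000; e=[box[1]-box[0],box[2]-box[1]]
            e=max(e,key=np.linalg.norm); e=e*np.sign(e[1])
            out.append((np.array(r[0])/1000,np.arctan2(-e[0],e[1]),(a,b)))
    return out
if __name__=='__main__':
    s=load('top')
    print('C',ray(s,[[0,0]])[1])
    for p in measure(s): print('plate',p, 'depth z', deep(s,[(242,190)]))
    P=np.array([(284,248),(472,248),(472,316),(284,320)])/1.5
    print(onz(s,P,.04)); print(deep(s,[(200,185),(300,185),(200,205),(305,205),(240,172),(220,166),(290,166),(310,185)]))
    save(s,'crop1',4,(180,150,330,250))
E
python3 meas.py
```

```text
C [0.41170107 0.01623435 0.91638315]
plate (array([0.2283456 , 0.19347488]), np.float32(-0.2794164), (47.944732666015625, 110.72659301757812)) depth z [[0.54840176 0.06780806 0.04748539]]
plate (array([0.54945996, 0.06873522]), np.float32(0.115892865), (61.960350036621094, 133.26426696777344)) depth z [[0.54840176 0.06780806 0.04748539]]
[[ 0.61791925  0.20343132  0.04      ]
 [ 0.60844252 -0.11945645  0.04      ]
 [ 0.49196062 -0.11354948  0.04      ]
 [ 0.49353823  0.2026778   0.04      ]]
[[ 0.56581706  0.17598148  0.03831844]
 [ 0.55845867 -0.07974347  0.03940647]
 [ 0.51404564  0.17566156  0.0397435 ]
 [ 0.50711992 -0.09022801  0.03807186]
 [ 0.59664499  0.07259474  0.03944328]
 [ 0.61052186  0.12218655  0.05429693]
 [ 0.60585213 -0.05525948  0.0519641 ]
 [ 0.55791403 -0.10525827  0.03840471]]
```

View pics/crop1.png

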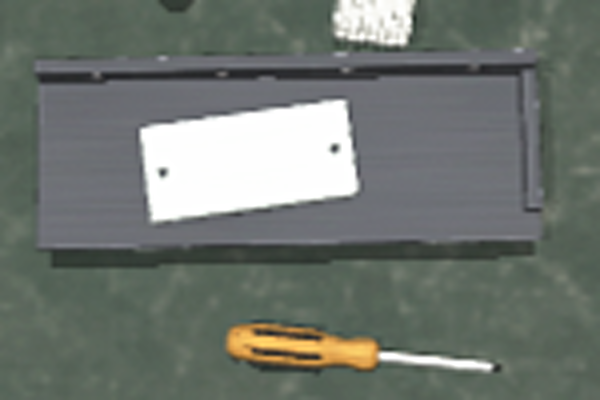

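The crop confirms it: a bare aluminium oblong with two holes, on the deck, clear of fence and lip. Its corners in crop pixels are (140,127), (347,100), (357,193) and (150,222). Next is the ledge frame.

```bash
cat > ledge.py <<'E'
from h import *
s=load('top'); f=lambda P:np.array(P)/4+[180,150]
fr=onz(s,f([(38,246),(540,240)]),.04); lf=onz(s,f([(36,62),(38,246)]),.04); fb=onz(s,f([(42,80),(520,76)]),.04); ft=onz(s,f([(36,62),(535,54)]),.056)
print(fr,fb,ft,sep='\n')
def yaw(a,b): return np.arctan2(-(a-b)[0],(a-b)[1])
for q in (fr,fb,ft): print('yaw',yaw(q[0],q[1]),'len',np.linalg.norm(q[0]-q[1]))
y=np.mean([yaw(*fr),yaw(*fb),yaw(*ft)]); 
X=np.array([np.cos(y),np.sin(y)]);Y=np.array([-np.sin(y),np.cos(y)])
# x origin: front edge x=-60, fence foot x=+50 ; y origin: front corners +-160
xo=np.mean([fr[:,:2].mean(0)@X+.06, fb[:,:2].mean(0)@X-.05, ft[:,:2].mean(0)@X-.06]); yo=fr[:,:2].mean(0)@Y
print([fr[:,:2].mean(0)@X+.06, fb[:,:2].mean(0)@X-.05, ft[:,:2].mean(0)@X-.06],[p@Y for p in ft[:,:2]],[p@Y for p in fr[:,:2]])
O=xo*X+yo*Y; print('O',O,'yaw',y)
c=onz(s,f([(140,127),(347,100),(357,193),(150,222)]),.047)[:,:2]
np.save('ledge.npy',[*O,y])
print('plate corners in ledge',np.c_[(c-O)@X,(c-O)@Y])
# neighbours
for n,p in dict(sd=[(228,340),(500,368)],hs=[(335,40)]).items(): print(n,onz(s,f(p),.015))
E
python3 ledge.py
```

```text
[[ 0.49817806  0.20228163  0.04      ]
 [ 0.49361692 -0.11446931  0.04      ]]
[[ 0.60549511  0.20033127  0.04      ]
 [ 0.59918593 -0.10705817  0.04      ]]
[[ 0.61374594  0.20086118  0.056     ]
 [ 0.6096438  -0.11491703  0.056     ]]
yaw -0.01439875959066383 len 0.3167837763221398
yaw -0.020522160982174218 len 0.3074541834870748
yaw -0.012989837648158172 len 0.3158048540344514
[np.float64(0.5551330918864079), np.float64(0.551518943306089), np.float64(0.5509306191931724)] [np.float64(0.21063682618636956), np.float64(-0.10516662522173743)] [np.float64(0.21021152449481406), np.float64(-0.10657186066426914)]
O [0.55328463 0.04298959] yaw -0.015970252740332074
plate corners in ledge [[ 0.01682831  0.09343517]
 [ 0.03263638 -0.03827001]
 [-0.02699826 -0.04377048]
 [-0.04391639  0.08650492]]
sd [[ 0.43689182  0.08468537  0.015     ]
 [ 0.41486658 -0.08864197  0.015     ]]
hs [[0.63246951 0.01053463 0.015     ]]
```

```bash
cat > rel.py <<'E'
from h import *
import sys
from scipy.spatial.transform import Rotation as Ro
o=robot.get_obs(); O=np.load('ledge.npy'); y=O[2]
L=np.array([[np.cos(y),np.sin(y),0],[-np.sin(y),np.cos(y),0],[0,0,1]])
p=L@(o['tool_pos']-[O[0],O[1],0]); R=L@Ro.from_euler('xyz',o['ee_rot']).as_matrix()
np.set_printoptions(precision=4,suppress=True)
print('t',o['time'],'tcp in ledge',p,'rotvec from ideal tool deg',np.degrees(Ro.from_matrix(np.diag([-1,1,-1])@R).as_rotvec()),'F ledge',L@o['wrist_force'],'w',o['width'],'q',o['joint_positions'])
if len(sys.argv)>1:
    g=np.array(eval(sys.argv[1])); print('tool shift',R.T@(g-p))
E
python3 -m crank '[[0,[0,0,0],[0,0,-7]],[0,[0,0,0],[0,0,-7]],[0,[0,0,0],[0,0,-7.1]],[0,[0,0,0],[0,0,0]]]'
python3 rel.py '[-.064,.025,.2]'; python3 -c "
from h import *
s=load('top'); g=deep(s,[(u,v) for v in range(255,380,8) for u in range(150,250,6)]); print('vice max z',g[:,2].max())"
```

```text
time: 0.5
tool_pos: [0.2058, 0.5097, 0.2048]
ee_rot: [-3.141, -0.0, 3.126]
wrist_force: [-0.2, 0.5, -0.8]
width: 0.0941
finger_force: 0.0
t 0.5 tcp in ledge [-0.3549  0.4611  0.2048] rotvec from ideal tool deg [ 0.0624  0.0285 -0.0094] F ledge [-0.196   0.546  -0.7975] w 0.09414770730329369 q [ 1.0839  0.0876  1.3716 -0.0001  1.6836 -0.4711]
tool shift [-0.2908 -0.4361  0.0052]
vice max z 0.1401067296373334
```

```bash
python3 -m crank '[[0,[-0.025,-0.0363,0],[0,0,0]],[0,[-0.025,-0.0363,0],[0,0,0]],[0,[-0.025,-0.0363,0],[0,0,0]],[0,[-0.025,-0.0363,0],[0,0,0]],[0,[-0.025,-0.0363,0],[0,0,0]],[0,[-0.025,-0.0363,0],[0,0,0]],[0,[-0.025,-0.0363,0],[0,0,0]],[0,[-0.025,-0.0363,0],[0,0,0]]]'
python3 -m crank '[[0,[-0.023,-0.0363,0],[0,0,0]],[0,[-0.023,-0.0363,0],[0,0,0]],[0,[-0.023,-0.0363,0],[0,0,0]],[0,[-0.022,-0.0363,0],[0,0,0]],[0,[0,0,0],[0,0,0]],[0,[0,0,0],[0,0,0]]]'
python3 rel.py '[-.064,.025,.046]'
```

```text
time: 1.3
tool_pos: [0.402, 0.2149, 0.2054]
ee_rot: [3.141, 0.0, 3.123]
wrist_force: [0.6, 0.6, -0.3]
width: 0.094
finger_force: 0.0
time: 1.9
tool_pos: [0.49, 0.0694, 0.2049]
ee_rot: [3.141, -0.002, 3.122]
wrist_force: [-0.2, 0.2, -0.6]
width: 0.0939
finger_force: 0.0
t 1.9 tcp in ledge [-0.0637  0.0254  0.2049] rotvec from ideal tool deg [-0.0365  0.0893  0.2082] F ledge [-0.2503  0.205  -0.5821] w 0.09394227140576014 q [ 0.0255 -0.0348  1.4967  0.0007  1.6812 -1.5256]
tool shift [ 0.0001 -0.0005  0.1589]
```

```bash
python3 -m crank '[[0,[0,0,0.04],[0,0,0]],[0,[0,0,0.04],[0,0,0]],[0,[0,0,0.04],[0,0,0]],[0,[0,0,0.025],[0,0,0]],[0,[0,0,0.010],[0,0,0]],[0,[0,0,0],[0,0,0]],[0,[0,0,0],[0,0,0]]]'
python3 rel.py '[-.064,.025,.042]'
python3 -c "
from h import *
save(snap('wrist'),'w1',1)"
```

```text
time: 2.6
tool_pos: [0.4911, 0.0707, 0.0521]
ee_rot: [3.141, 0.003, 3.127]
wrist_force: [0.4, -0.6, 0.7]
width: 0.094
finger_force: 0.0
t 2.6 tcp in ledge [-0.0626  0.0267  0.0521] rotvec from ideal tool deg [-0.019  -0.151  -0.0657] F ledge [ 0.3598 -0.6077  0.6614] w 0.09396437187562993 q [ 0.0284  0.0496  1.7219  0.0002  1.3674 -1.5276]
tool shift [ 0.0014 -0.0017  0.0101]
```

View pics/w1.png

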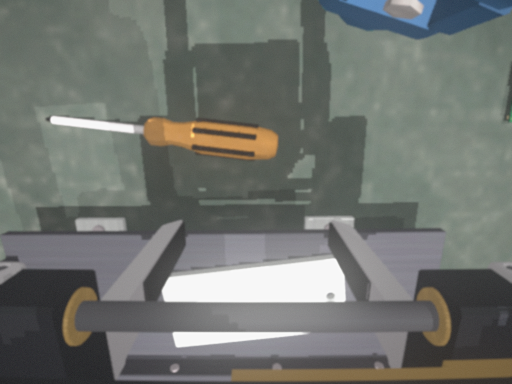

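The wrist view shows both fingertips, at about (180,228) and (345,228), clear in front of the plate's front edge, which runs (165,275) to (345,258). I'll shift 6 mm toward -y and lower to touch the deck.

```bash
python3 -m crank '[[0,[0,-0.006,0.003],[0,0,0]],[0,[0,0,0.003],[0,0,0]],[0,[0,0,0.002],[0,0,0]],[0,[0,0,0],[0,0,0]],[0,[0,0,0],[0,0,0]]]'
python3 -m crank '[[0,[0,0,0.001],[0,0,0]],[0,[0,0,0],[0,0,0]],[0,[0,0,0],[0,0,0]]]'; python3 -m crank '[[0,[0,0,0.001],[0,0,0]],[0,[0,0,0],[0,0,0]],[0,[0,0,0],[0,0,0]]]'; python3 rel.py
```

```text
time: 3.15
tool_pos: [0.49, 0.0639, 0.0424]
ee_rot: [3.141, -0.0, 3.126]
wrist_force: [0.4, 0.4, -0.5]
width: 0.0939
finger_force: 0.0
time: 3.45
tool_pos: [0.49, 0.064, 0.0415]
ee_rot: [3.141, -0.0, 3.126]
wrist_force: [-0.1, -0.9, -0.0]
width: 0.0942
finger_force: 0.0
time: 3.75
tool_pos: [0.49, 0.064, 0.0404]
ee_rot: [3.142, -0.0, 3.126]
wrist_force: [0.1, 0.5, 0.3]
width: 0.0941
finger_force: 0.0
t 3.75 tcp in ledge [-0.0636  0.02    0.0404] rotvec from ideal tool deg [-0.0032  0.0017 -0.0254] F ledge [0.0428 0.4593 0.3206] w 0.09408996516278381 q [ 0.015   0.0585  1.7375  0.0001  1.3456 -1.5403]
```

```bash
python3 -m crank '[[0,[0,0,-0.002],[0,0,0]],[0,[-0.005,0,0],[0,0,0]],[0,[-0.005,0,0],[0,0,0]],[0,[-0.005,0,0],[0,0,0]],[0,[-0.005,0,0],[0,0,0]],[0,[-0.005,0,0],[0,0,0]],[0,[-0.005,0,0],[0,0,0]],[0,[0,0,0],[0,0,0]]]'
python3 -m crank '[[0,[-0.003,0,0],[0,0,0]],[0,[-0.003,0,0],[0,0,0]],[0,[0,0,0],[0,0,0]],[0,[0,0,0],[0,0,0]]]'
python3 rel.py;python3 -c "
from meas import *
save(snap('wrist'),'w2',1)"
```

```text
time: 4.55
tool_pos: [0.521, 0.0633, 0.0424]
ee_rot: [-3.141, 0.001, 3.126]
wrist_force: [-0.8, -0.3, -0.6]
width: 0.0939
finger_force: 0.0
time: 4.95
tool_pos: [0.5265, 0.0633, 0.0425]
ee_rot: [3.142, 0.001, 3.126]
wrist_force: [0.4, 0.3, -0.3]
width: 0.0942
finger_force: 0.0
t 4.95 tcp in ledge [-0.0271  0.0199  0.0425] rotvec from ideal tool deg [-0.0021 -0.0627 -0.0187] F ledge [ 0.4151  0.2881 -0.2712] w 0.09418497439043223 q [ 0.0128  0.1337  1.6508  0.      1.3559 -1.5424]
```

View pics/w2.png

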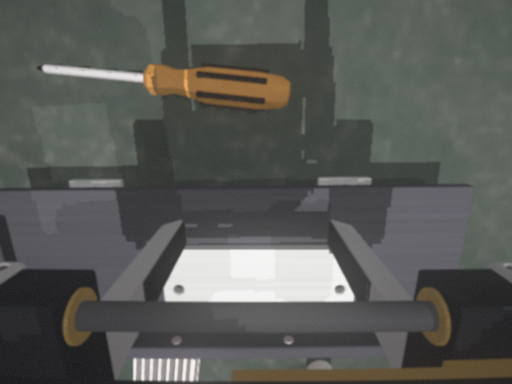

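The plate's front edge, at row 248, is now square against both fingers. I'll keep pushing until the fence stops it.

```bash
python3 -m crank '[[0,[-0.002,0,0],[0,0,0]],[0,[-0.002,0,0],[0,0,0]],[0,[0,0,0],[0,0,0]]]'
for i in 1; do python3 -m crank '[[0,[-0.002,0,0],[0,0,0]],[0,[0,0,0],[0,0,0]],[0,[0,0,0],[0,0,0]]]'; python3 -m crank '[[0,[-0.001,0,0],[0,0,0]],[0,[0,0,0],[0,0,0]],[0,[0,0,0],[0,0,0]]]'; python3 -m crank '[[0,[-0.001,0,0],[0,0,0]],[0,[0,0,0],[0,0,0]],[0,[0,0,0],[0,0,0]]]'; done; python3 rel.py
```

```text
time: 5.3
tool_pos: [0.5302, 0.0633, 0.0425]
ee_rot: [3.142, -0.0, 3.126]
wrist_force: [-1.4, -0.0, 2.1]
width: 0.0939
finger_force: 0.8
time: 5.6
tool_pos: [0.5323, 0.0633, 0.0425]
ee_rot: [3.141, 0.0, 3.126]
wrist_force: [-1.0, 0.2, 1.4]
width: 0.0941
finger_force: 0.8
time: 5.9
tool_pos: [0.533, 0.0633, 0.0425]
ee_rot: [3.142, -0.0, 3.126]
wrist_force: [-2.5, -0.4, 2.4]
width: 0.094
finger_force: 1.3
time: 6.2
tool_pos: [0.5342, 0.0633, 0.0425]
ee_rot: [3.141, 0.0, 3.126]
wrist_force: [-1.5, -0.3, 1.4]
width: 0.0939
finger_force: 1.2
t 6.2 tcp in ledge [-0.0194  0.02    0.0425] rotvec from ideal tool deg [-0.0061 -0.0117 -0.0256] F ledge [-1.4798 -0.3248  1.405 ] w 0.0939495554082816 q [ 0.0124  0.1505  1.6318  0.0001  1.3591 -1.5429]
```

```bash
for i in 1; do python3 -m crank '[[0,[-0.001,0,0],[0,0,0]],[0,[0,0,0],[0,0,0]],[0,[0,0,0],[0,0,0]]]'; python3 -m crank '[[0,[-0.001,0,0],[0,0,0]],[0,[0,0,0],[0,0,0]],[0,[0,0,0],[0,0,0]]]'; python3 -m crank '[[0,[-0.001,0,0],[0,0,0]],[0,[0,0,0],[0,0,0]],[0,[0,0,0],[0,0,0]]]'; done
```

```text
time: 6.5
tool_pos: [0.5352, 0.0632, 0.0425]
ee_rot: [3.142, 0.0, 3.126]
wrist_force: [-2.1, 0.6, 1.5]
width: 0.0939
finger_force: 1.2
time: 6.8
tool_pos: [0.5362, 0.0632, 0.0425]
ee_rot: [3.142, 0.0, 3.126]
wrist_force: [-3.3, 0.3, 1.4]
width: 0.0942
finger_force: 1.3
time: 7.1
tool_pos: [0.5365, 0.0632, 0.0425]
ee_rot: [3.142, -0.001, 3.126]
wrist_force: [-5.0, -0.4, 4.4]
width: 0.0938
finger_force: 2.6
```

```bash
python3 -m crank '[[0,[-0.001,0,0],[0,0,0]],[0,[0,0,0],[0,0,0]],[0,[0,0,0],[0,0,0]]]'; python3 -m crank '[[0,[-0.001,0,0],[0,0,0]],[0,[0,0,0],[0,0,0]],[0,[0,0,0],[0,0,0]]]'; python3 rel.py
```

```text
time: 7.4
tool_pos: [0.5366, 0.0632, 0.0424]
ee_rot: [-3.142, -0.003, 3.126]
wrist_force: [-7.6, 0.2, 4.5]
width: 0.0945
finger_force: 3.6
time: 7.7
tool_pos: [0.5367, 0.0632, 0.0424]
ee_rot: [-3.141, -0.006, 3.126]
wrist_force: [-9.3, -1.4, 7.7]
width: 0.0939
finger_force: 4.8
t 7.7 tcp in ledge [-0.017   0.0199  0.0424] rotvec from ideal tool deg [ 0.0133  0.3163 -0.0466] F ledge [-9.2975 -1.5867  7.7385] w 0.09390652026067642 q [ 0.0123  0.16    1.621  -0.0001  1.3661 -1.5433]
```

The fence stopped it: the TCP is at ledge x = -17 mm, where about -18 was expected. I'll back off, lift and look.

```bash
python3 -m crank '[[0,[0.004,0,0],[0,0,0]],[0,[0.010,0,0],[0,0,0]],[0,[0.010,0,0],[0,0,0]],[0,[0,0,-0.04],[0,0,0]],[1,[0,0,-0.04],[0,0,0]],[1,[0.04,0,-0.04],[0,0,0]],[1,[0.045,0,0],[0,0,0]],[1,[0.045,0,0],[0,0,0]]]'
python3 -m crank '[[1,[0.045,0,0],[0,0,0]],[1,[0.0,0,0],[0,0,0]]]'
cat > see.py <<'E'
from meas import *
s=snap('top'); O=np.load('ledge.npy'); y=O[2]
X=np.array([np.cos(y),np.sin(y)]);Y=np.array([-np.sin(y),np.cos(y)])
for c,a,sz in measure(s):
    if c[0]>.4: print('plate in ledge x,y',(c-O[:2])@X,(c-O[:2])@Y,'ang',a-y,'size',sz,'overhang',(c-O[:2])@Y+.065-.16)
E
python3 see.py; python3 rel.py
```

```text
time: 8.5
tool_pos: [0.3893, 0.0655, 0.1592]
ee_rot: [3.141, 0.004, 3.126]
wrist_force: [-0.4, 0.7, 0.4]
width: 0.0654
finger_force: 0.0
time: 8.7
tool_pos: [0.3405, 0.0664, 0.1573]
ee_rot: [3.141, 0.001, 3.127]
wrist_force: [0.6, 0.3, -0.3]
width: 0.0497
finger_force: 0.0
plate in ledge x,y 0.021912490140486122 0.02125440674895329 ang -0.011678702843240314 size (59.42301559448242, 130.3088836669922) overhang -0.07374559325104671
t 8.75 tcp in ledge [-0.2105  0.02    0.1578] rotvec from ideal tool deg [-0.0138 -0.1923 -0.0548] F ledge [ 0.9773 -0.4049  0.3937] w 0.04555804743429984 q [ 0.0282 -0.3698  1.8653  0.0001  1.6428 -1.5276]
```

The plate is flush (x ≈ 20 mm, parallel, overhang -74 mm). Next I'll go behind its -y end with the fingers closed.

```bash
python3 -m crank '[[1,[-0.038,-0.0155,0],[0,0,0]],[1,[-0.038,-0.0155,0],[0,0,0]],[1,[-0.038,-0.0155,0],[0,0,0]],[1,[-0.038,-0.0155,0],[0,0,0]],[1,[-0.038,-0.0155,0],[0,0,0]],[1,[-0.038,-0.0155,0],[0,0,0]],[1,[0,0,0.03],[0,0,0]],[1,[0,0,0],[0,0,0]]]'
python3 -m crank '[[1,[0,0,0.03],[0,0,0]],[1,[0,0,0.02],[0,0,0]],[1,[0,0,0],[0,0,0]],[1,[0,0,0],[0,0,0]]]'
python3 rel.py '[.018,-.074,.0425]'
python3 -c "
from meas import *
save(snap('wrist'),'w3',1)"
```

```text
time: 9.55
tool_pos: [0.5704, -0.0308, 0.1221]
ee_rot: [3.14, -0.009, 3.125]
wrist_force: [-0.9, 0.4, -1.8]
width: 0.0003
finger_force: 0.0
time: 9.95
tool_pos: [0.5715, -0.0302, 0.0785]
ee_rot: [3.142, 0.0, 3.126]
wrist_force: [-0.1, -0.4, 0.5]
width: 0.0003
finger_force: 0.0
t 9.95 tcp in ledge [ 0.0193 -0.0728  0.0785] rotvec from ideal tool deg [-0.0025 -0.0231 -0.0421] F ledge [-0.0489 -0.3546  0.4785] w 0.0003209014131785519 q [-0.1519  0.194   1.5055  0.0001  1.4416 -1.7074]
tool shift [ 0.0014 -0.0012  0.036 ]
```

View pics/w3.png

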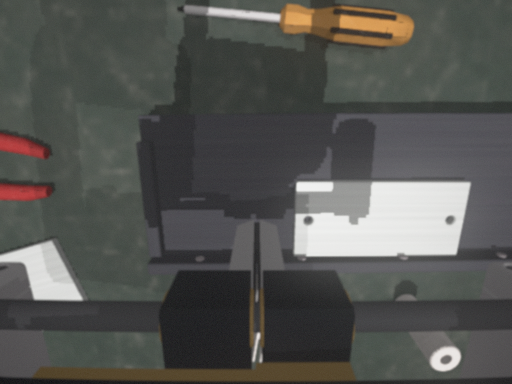

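The closed fingertips, at (257,218), are left of the plate's -y end at column 295 and clear of it. I'll lower and slide.

```bash
python3 -m crank '[[1,[0.001,0,0.020],[0,0,0]],[1,[0,0,0.013],[0,0,0]],[1,[0,0,0.003],[0,0,0]],[1,[0,0,0],[0,0,0]],[1,[0,0,0],[0,0,0]],[1,[0,0.005,0],[0,0,0]],[1,[0,0.005,0],[0,0,0]],[1,[0,0.005,0],[0,0,0]]]'
python3 -m crank '[[1,[-0.0001,0.005,0],[0,0,0]],[1,[-0.0001,0.005,0],[0,0,0]],[1,[-0.0001,0.005,0],[0,0,0]],[1,[-0.0001,0.005,0],[0,0,0]],[1,[-0.0001,0.005,0],[0,0,0]],[1,[-0.0001,0.005,0],[0,0,0]],[1,[0,0,0],[0,0,0]],[1,[0,0,0],[0,0,0]]]'
python3 rel.py; python3 see.py
```

```text
time: 10.8
tool_pos: [0.5708, -0.0148, 0.0423]
ee_rot: [3.141, 0.001, 3.126]
wrist_force: [0.2, -0.3, 0.0]
width: 0.0003
finger_force: 0.0
time: 11.6
tool_pos: [0.5716, 0.0153, 0.0418]
ee_rot: [3.141, 0.0, 3.126]
wrist_force: [-1.2, -0.5, -0.0]
width: 0.0005
finger_force: 0.0
t 11.6 tcp in ledge [ 0.0187 -0.0274  0.0418] rotvec from ideal tool deg [-0.056  -0.0021 -0.0424] F ledge [-1.1789 -0.4713 -0.0462] w 0.0005305359107849868 q [-0.073   0.2226  1.5484  0.001   1.3706 -1.6288]
```

```bash
python3 -m crank '[[1,[-0.0001,0.005,0],[0,0,0]],[1,[-0.0001,0.005,0],[0,0,0]],[1,[-0.0001,0.005,0],[0,0,0]],[1,[-0.0001,0.005,0],[0,0,0]],[1,[-0.0001,0.005,0],[0,0,0]],[1,[-0.0001,0.005,0],[0,0,0]],[1,[-0.0001,0.005,0],[0,0,0]],[1,[0,0,0],[0,0,0]]]'
python3 -m crank '[[1,[-0.0001,0.005,0],[0,0,0]],[1,[-0.0001,0.005,0],[0,0,0]],[1,[-0.0001,0.005,0],[0,0,0]],[1,[0,0,0],[0,0,0]],[1,[0,0,0],[0,0,0]]]'
python3 rel.py;python3 -c "
from meas import *
save(snap('wrist'),'w4',1)"
```

```text
time: 12.45
tool_pos: [0.5725, 0.0504, 0.0418]
ee_rot: [3.141, -0.001, 3.127]
wrist_force: [-0.8, -1.3, 0.8]
width: 0.0005
finger_force: 0.8
time: 12.95
tool_pos: [0.5734, 0.0652, 0.0419]
ee_rot: [3.141, 0.0, 3.126]
wrist_force: [-2.6, -2.3, 1.4]
width: 0.0007
finger_force: 1.1
t 12.95 tcp in ledge [0.0197 0.0225 0.0419] rotvec from ideal tool deg [-0.0545 -0.0125 -0.039 ] F ledge [-2.564  -2.3155  1.4081] w 0.0006965244795089971 q [ 0.0144  0.2335  1.535   0.001   1.3728 -1.5413]
```

View pics/w4.png

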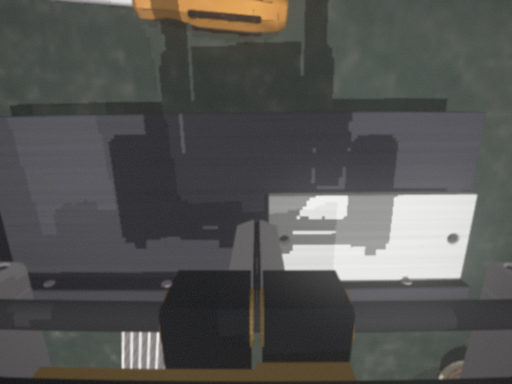

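The plate is still flush with the fence. Its leading end at (475,195) is just level with the ledge end at about (477,195).

```bash
python3 -c "
from h import *
s=load('wrist'); O=np.load('ledge.npy'); y=O[2]
X=np.array([np.cos(y),np.sin(y)]);Y=np.array([-np.sin(y),np.cos(y)])
f=lambda p,z:[( (q[:2]-O[:2])@X, (q[:2]-O[:2])@Y) for q in onz(s,p,z)]
np.set_printoptions(suppress=True,precision=4)
print(np.array(f([(476,194),(464,279),(270,194)],.047)));print(np.array(f([(484,113)],.04)))"
```

```text
[[-0.0085  0.1597]
 [ 0.0519  0.1641]
 [-0.0085  0.0308]]
[[-0.0575  0.1601]]
```

```bash
python3 -m crank '[[1,[-0.0001,0.005,0],[0,0,0]],[1,[-0.0001,0.005,0],[0,0,0]],[1,[-0.0001,0.005,0],[0,0,0]],[1,[-0.0001,0.005,0],[0,0,0]],[1,[0,0.004,0],[0,0,0]],[1,[0,0.002,0],[0,0,0]],[1,[0,0,0],[0,0,0]],[1,[0,0,0],[0,0,0]]]'
python3 rel.py
python3 -m crank '[[1,[0,-0.005,0],[0,0,0]],[1,[0,-0.010,0],[0,0,0]],[1,[0,0,-0.03],[0,0,0]],[1,[0,0,-0.04],[0,0,0]],[1,[0.04,0,-0.04],[0,0,0]],[1,[0.045,0,0],[0,0,0]],[1,[0.045,0,0],[0,0,0]],[1,[0.045,0,0],[0,0,0]]]'
python3 -m crank '[[0,[0.045,0,0],[0,0,0]],[0,[0,0,0],[0,0,0]]]'
python3 see.py; python3 rel.py; python3 -c "
from h import *
save(load('top'),'crop5',5,(165,145,325,235))"
```

```text
time: 13.8
tool_pos: [0.5738, 0.0908, 0.0418]
ee_rot: [-3.141, -0.001, 3.126]
wrist_force: [-3.0, -3.9, 1.6]
width: 0.0006
finger_force: 2.2
t 13.8 tcp in ledge [0.0197 0.0482 0.0418] rotvec from ideal tool deg [ 0.018   0.0437 -0.0404] F ledge [-2.9375 -3.928   1.5928] w 0.0006047080917668053 q [ 0.0596  0.2424  1.5241 -0.0003  1.3758 -1.4959]
time: 14.6
tool_pos: [0.4027, 0.0785, 0.1476]
ee_rot: [3.14, 0.002, 3.126]
wrist_force: [0.5, -0.4, -0.3]
width: 0.0001
finger_force: 0.0
time: 14.8
tool_pos: [0.3546, 0.0795, 0.1468]
ee_rot: [3.14, 0.0, 3.127]
wrist_force: [0.4, -0.3, 0.3]
width: 0.0132
finger_force: 0.0
plate in ledge x,y 0.020606944091847747 0.12075674449656303 ang -0.01160331228082519 size (59.61085510253906, 131.85629272460938) overhang 0.02575674449656304
t 14.85 tcp in ledge [-0.1964  0.0332  0.1474] rotvec from ideal tool deg [-0.0784 -0.1833 -0.0597] F ledge [-0.144   1.3815  0.1998] w 0.017174888434527545 q [ 0.062  -0.3241  1.8539  0.0011  1.6084 -1.4938]
```

View pics/crop5.png

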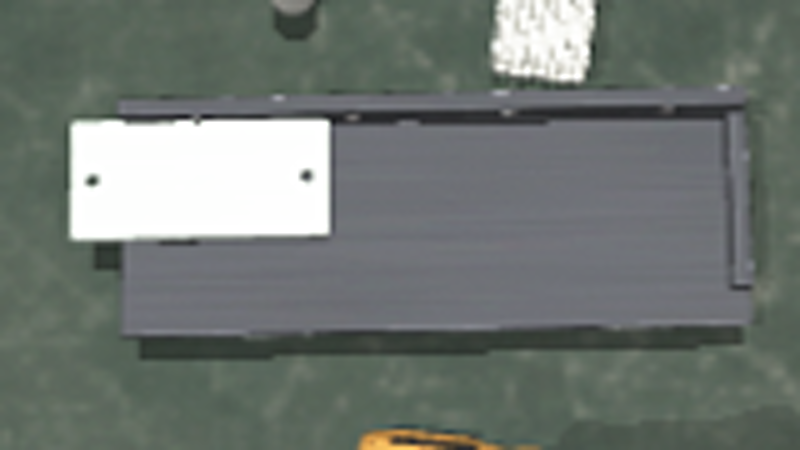

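The plate is flush and parallel along the fence, with about 26–27 mm of overhang. That is inside the window, and the arm is clear.

```bash
python3 -c "
from h import *
print(robot.close_job())"
```

```text
the job is handed in; nothing more can be done
None
```

The job is handed in: by my last camera measurement the plate lies flat and flush along the fence, overhanging the open end by about 26 mm (20–40 allowed). It was moved by pushes only and the other things were not touched, but no verdict came back.

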